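# Set the ruler for the twang test

### The job

Get the yellow ruler ready for twanging: with a fingertip, slide it along the top of the sound box until exactly its red end sticks out past the far edge, straight out, square to that edge. Then press the ruler down flat onto the box with a fingertip, firmly but not hard, and finish while still holding it pressed like that. Only push and press: do not lift the ruler, and leave the other things where they are.

Things in the scene. Friction and masses are not known exactly. Their poses are not given: they have to be found in the camera images.
- ruler: Flat loose plastic ruler lying on the sound box, 160 long x 40 wide x 6 mm thick, about 45 g. Origin at the centre of its underside; its x axis runs along its length towards the red end, z up. The last 50 mm (x from +30 to +80 mm) is red, the other 110 mm yellow with black ticks.
- red_line (a point): Point on the ruler's top face, mid-width, on the line where yellow meets red (ruler x = +30 mm, 6 mm above its underside). It must come to lie over the far edge of the sound box: the ruler then overhangs by 50 mm.
- soundbox: Solid-topped dark wooden sound box fixed to the bench, 280 (x) x 200 (y) x 45 mm high, flat top 45 mm above the bench. Origin at the centre of its underside; its x axis points, away from the robot, square to the far edge, which lies at x = +140 mm. The ruler starts wholly on its top, behind that edge, red end towards it.
- edge (a point): Middle of the far top edge of the sound box (box x = +140 mm, y = 0, 45 mm above the bench); the edge runs along the box's y axis.
- nut_a: Cast iron hex nut, 24 mm across flats, 13 mm high, standing on the sound box's top beside the ruler, near the box's +y side; leave it. Origin at the centre of its underside.
- nut_b: Same nut, on the bench on the robot's side of the sound box, to the right (-y); leave it.
- nut_c: Same nut, on the bench beyond the sound box to the left (+y); leave it.
- nut_d: Same nut, in the beige kit tray (35 mm high, to the left, with a glass marble in it); leave it.
- magnet: Blue horseshoe magnet (not magnetic here) lying on the bench to the right (-y), 65 x 56 x 12 mm; leave it. Origin at underside between its legs.
- pointer: Wooden dowel pointer with aluminium cap, 180 mm long, 10 mm thick, lying on the bench to the right (-y); leave it. Origin at underside, mid-length; x axis along it.
Mind the look-alikes: they are no part of the job. Of the things shaped like the ruler, the yellow one is meant.

How it is judged (in metres and radians):
At the end, for the whole second after the job is handed in: Red line within 5 mm of the box's far edge (overhang 45 to 55 mm), ruler within 0.10 rad of square, flat on the box (within 0.04 rad) and still, fingers pressing it onto the box with 2 to 40 N; nuts, magnet and pointer within 20 mm of their starts (x of red_line in the frame of soundbox between 0.135 and 0.145 m and y of red_line in the frame of soundbox between -0.08 and 0.08 m and angle between the x axis of ruler and the x axis of soundbox, either way round below 0.1 rad and angle between ruler's own z axis and vertical below 0.04 rad and height (world z) of red_line between 0.047 and 0.054 m and contact force between the fingers and ruler between 2 and 40 N and contact force between ruler and soundbox above 2 N and linear speed of ruler below 0.01 m/s and distance of each of nut_a, nut_b, nut_c, nut_d, magnet, pointer from where it was at the start of the episode below 0.02 m); the arm keeps its last pose, push and grip.
It fails at once if the ruler is lifted off the sound box (12 mm or more) or tipped up by more than 0.25 rad (height (world z) of red_line above 0.063 m or height (world z) of ruler above 0.057 m or angle between ruler's own z axis and vertical above 0.25 rad).
It fails at once if the ruler falls off the sound box (height (world z) of ruler below 0.03 m).
It fails at once if the ruler is pressed hard, with more than 60 N (contact force between the fingers and ruler above 60 N).
It fails at once if a nut, the magnet or the pointer is pushed 20 mm or more out of its place (distance of any of nut_a, nut_b, nut_c, nut_d, magnet, pointer from where it was at the start of the episode above 0.02 m).
It also fails if it takes over 58 s, if anything falls off the work surface, if the arm or the gripper's body presses on something with over 40 N, if the wrist force passes 120 N, or if a joint passes its speed limit or range.

### The arm

A 6-joint arm with a two-finger parallel gripper is mounted at the origin on the work surface. World frame = base frame: x ahead of the robot, y to its left, z up, the work surface at z = 0. Lengths are in mm, angles in rad, forces in N, time in s.
With the tool pointing down it reaches from about 400 to 925 mm from the base axis. Payload 12.5 kg.
Tool frame: the origin (TCP) lies midway between the tips of the shut fingers; the grasp point (between the pads) lies 19 mm behind it (env.grip_depth is the distance from the TCP to the grasp point, in mm); z points along the fingers, y is the line along which they close (so a half turn about z gives the same grasp; the last joint's range is limited). The gripper opens to 95 mm and grips with 3 to 60 N. Pads are 20 mm wide; open, the fingers measure 119 mm over their backs; the gripper's body (75 mm by 180 mm) begins 59 mm behind the grasp point.
Start: joints at [1.049, 0.491, 1.559, -0, 1.092, -0.106], TCP at [252.437, 571.771, 214.661] pointing down, gripper open.
Joint ranges: [-3.1, 3.1], [-0.84, 2.19], [0.05, 2.79], [-1.13, 4.28], [0.06, 2.93], [-2.69, 2.69]. Speed limits (rad/s): [2.22, 2.22, 2.79, 3.14, 3.14, 3.14].

### API

Orientations are given as [roll, pitch, yaw] about the fixed x, y, z axes, in that order (R = Rz(yaw) Ry(pitch) Rx(roll)).
In Python, from cell import monitor, viewer, order, env gives the robot as it stands.
- The arm moves only by the tool move_arm, never from a script. Its argument "moves" is one flat list of numbers, 4 for each row, row after row: the shift along the tool's x, y, z normalised to -1 to 1, where 1 is 0.15 m, then the turn about the tool's z normalised to -1 to 1, where 1 is pi/2 rad. A call has 1 to 10 rows; each row shifts and turns the commanded pose from where the row before left it, along the tool's axes as they then stand; what a row does not reach is not made up. A row lasts 1/8 s, in which the tool goes at most 62.5 mm and 10.7 degrees, less where a joint would pass 70% of its speed; a pose out of reach is approached as far as the arm can. A call with a number of a shift or a turn outside -1 to 1 is refused whole. A call with a gripper value outside its range is refused whole. "claw" is the finger opening in mm, from 0 to 95.1, set as the call begins (left out, the last holds). The fingers move at their own pace and stop on an object; the grip force is fixed at half the most. Time passes only in rows, so rows that do not move let the fingers close. It gives the time, the measured TCP pose, the force, the opening and the grip force at its end, in the units of the state.
- monitor.state(): the state, without advancing time (a new reading comes with each control period).
- viewer.read_camera(name): name is "scene" or "top" or "wrist"; returns the picture (420x560x3 uint8, red, green, blue); there is no depth.
- viewer.camera_info(name): a dict with "K" (3x3 intrinsics, pixels), "dist_coeffs" ([k1, k2, p1, p2, k3] as OpenCV has them; the pictures are not rectified), "camera_from_world" (4x4, takes a point from world to camera coordinates). Camera axes: x right, y down, z forward; pixel columns grow to the right and rows downward; lengths in mm; the calibration is good to about 2 mm. A picture is of the moment at which its call begins: read the wrist's pose just before it. camera_info takes no time and is no camera call; for the wrist camera it gives the pose at the moment of the call.
- order.job_done(): hands the job in; it is judged then, once.
The state is a dict: "t": time; "joints": joint angles; "qvel": joint speeds; "tau": joint torques, N m; "eef_pos": TCP position; "tcp_rot": TCP orientation; "ft_force": force on the tool from outside, world axes, zero at the start; "moment": the same for the moment, N m; "opening": opening from 0.0 (shut) to 1.0 (fully open); "grip_force": force on a finger pad.
Only numpy, scipy, OpenCV 4.12 (cv2) and the standard library are available. Lean on these libraries where they do the work, as an engineer would, in place of code of your own. Each camera call takes 0.05 s, during which the arm holds its last target. There are 200 camera calls.

## Working session

There is one attempt and no reset: what is moved stays moved. The work goes in short steps, Python scripts to look and compute and a tool call to move; the robot and the scene stay as the last step left them, time stands still between calls to the robot, and variables do not carry over. Pictures are saved under pics/ and viewed, at most 10 in all, crops included, and the job is handed in when it is done.

Besides the shell and the picture viewer there is one more tool, called after "Request:" as name(argument=value, ...) on one line, values as JSON. move_arm: Moves the arm, as the interface text tells. Scaled input: -1 to 1 covers 0.15 m each way for a shift and pi/2 rad each way for a turn. Its arguments: {"type":"object","properties":{"moves":{"type":"array"},"claw":{"type":"number"}},"required":["moves"]}

```bash
mkdir -p pics; ls; python3 - <<'E'
from cell import monitor, viewer, order, env
import cv2
print(monitor.state())
for n in("scene","top"):
    im=viewer.read_camera(n); cv2.imwrite(f"pics/{n}0.png",im[:,:,::-1]); i=viewer.camera_info(n); print(n,i)
E
```

```text
pics
{'t': 0.0, 'joints': array([ 1.04937777e+00,  4.91579084e-01,  1.55943865e+00,  6.43949281e-06,
        1.09170463e+00, -1.05582069e-01]), 'qvel': array([-0.00054997,  0.00057307, -0.00089589, -0.00082968, -0.00072539,
       -0.00144291]), 'tau': array([ 2.35627238e-03, -6.12660527e+01, -2.58174992e+01,  6.93300529e-02,
        4.83555137e-02, -1.32298055e-04]), 'eef_pos': array([252.31964833, 571.54227154, 214.05333781]), 'tcp_rot': array([-3.14046983e+00, -1.24735538e-04,  2.72575312e+00]), 'ft_force': array([-1.48023435,  1.02527678, -0.14289597]), 'moment': array([-0.04351052,  0.00152711,  0.00454534]), 'grip_force': 0.0, 'opening': 1.0034073005465485}
scene {'K': array([[521.76027133,   0.        , 267.50301152],
       [  0.        , 521.76027133, 213.92903213],
       [  0.        ,   0.        ,   1.        ]]), 'dist_coeffs': array([-0.10382661,  0.        ,  0.        ,  0.        ,  0.        ]), 'camera_from_world': array([[-6.61513511e-01,  7.49796244e-01,  1.43341168e-02,
         3.68097271e+02],
       [ 6.41015219e-01,  5.75254444e-01, -5.08115946e-01,
        -3.20373811e+02],
       [-3.89229192e-01, -3.26937176e-01, -8.61169390e-01,
         1.50792914e+03],
       [ 0.00000000e+00,  0.00000000e+00,  0.00000000e+00,
         1.00000000e+00]])}
top {'K': array([[426.88684756,   0.        , 267.62329126],
       [  0.        , 426.88684756, 206.86064632],
       [  0.        ,   0.        ,   1.        ]]), 'dist_coeffs': array([-0.01372145,  0.        ,  0.        ,  0.        ,  0.        ]), 'camera_from_world': array([[ 1.76970014e-02, -9.99835028e-01,  4.09051665e-03,
        -1.74864207e+01],
       [-9.96128670e-01, -1.79834382e-02, -8.60480620e-02,
         5.60555364e+02],
       [ 8.61074281e-02, -2.55188824e-03, -9.96282590e-01,
         1.00504805e+03],
       [ 0.00000000e+00,  0.00000000e+00,  0.00000000e+00,
         1.00000000e+00]])}
```

View pics/top0.png

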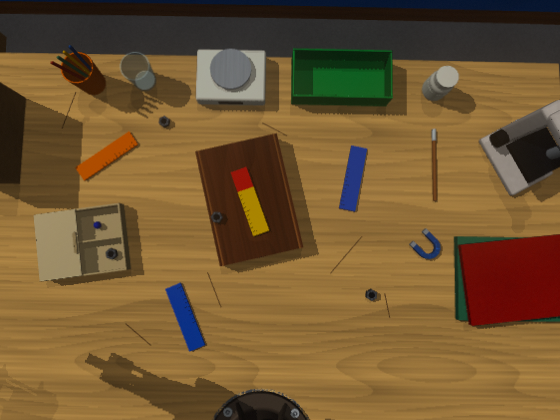

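View pics/scene0.png

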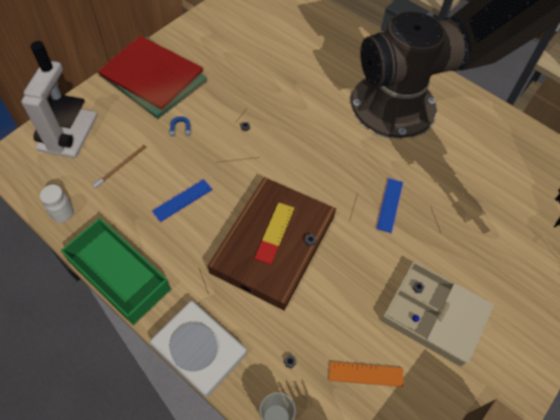

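The top view shows the box with corners near (196,152), (277,134), (301,247), (221,265). The yellow ruler runs from (262,235) to its red end at (238,170), and nut_a is at (217,217). The scene view agrees. Next I'll measure on planes at the right heights.

```bash
cat > h.py <<'E'
import numpy as np, cv2
from cell import monitor, viewer
def rays(n,px,z):
    i=viewer.camera_info(n); p=cv2.undistortPoints(np.float64(px).reshape(-1,1,2),i["K"],i["dist_coeffs"]).reshape(-1,2)
    T=i["camera_from_world"]; R=T[:3,:3]; c=-R.T@T[:3,3]
    d=np.c_[p,np.ones(len(p))]@R
    return (c+d*((z-c[2])/d[:,2])[:,None])[:,:2]
def proj(n,P):
    i=viewer.camera_info(n); T=i["camera_from_world"]
    return cv2.projectPoints(np.float64(P),cv2.Rodrigues(T[:3,:3])[0],T[:3,3],i["K"],i["dist_coeffs"])[0].reshape(-1,2)
def cont(m):
    return max(cv2.findContours(m.astype(np.uint8),cv2.RETR_EXTERNAL,cv2.CHAIN_APPROX_NONE)[0],key=cv2.contourArea)
def blobs(im,roi):
    h=cv2.cvtColor(im,cv2.COLOR_RGB2HSV).astype(int); H,S,V=h[...,0],h[...,1],h[...,2]
    b=np.zeros(H.shape,bool); u0,v0,u1,v1=roi; b[v0:v1,u0:u1]=1
    y=b&(H>20)&(H<35)&(S>150)&(V>110); r=b&((H<6)|(H>174))&(S>180)&(V>110)
    return y,r
def ruler(n,roi,z=51):
    im=viewer.read_camera(n); y,r=blobs(im,roi)
    out={}
    for k,m in(("y",y),("r",r)):
        m=cv2.morphologyEx(m.astype(np.uint8),cv2.MORPH_CLOSE,np.ones((5,5)))
        w=rays(n,cont(m).reshape(-1,2),z); out[k]=cv2.minAreaRect(w.astype(np.float32))
        out[k+"n"]=int(m.sum())
    c=np.array(out["y"][0]); d=np.array(out["r"][0])-c
    out["yaw"]=np.arctan2(d[1],d[0]); return out,im
E
python3 - <<'E'
from h import *
for n,roi in(("top",(190,130,310,270)),("scene",(205,170,340,310))):
    o,im=ruler(n,roi); print(n,o)
    h=cv2.cvtColor(im,cv2.COLOR_RGB2HSV); u0,v0,u1,v1=roi
    cv2.imwrite(f"pics/{n}1.png",cv2.resize(im[v0:v1,u0:u1,::-1],None,fx=4,fy=4,interpolation=cv2.INTER_CUBIC))
E
```

```text
top {'y': ((548.3024291992188, 27.016708374023438), (109.04540252685547, 39.89717102050781), 20.64354133605957), 'yn': 788, 'r': ((624.1192016601562, 56.034423828125), (48.54769515991211, 39.32919692993164), 20.680139541625977), 'rn': 340, 'yaw': np.float64(0.3655345405573131)}
scene {'y': ((549.0111083984375, 26.855751037597656), (110.53959655761719, 43.04838562011719), 20.94268035888672), 'yn': 727, 'r': ((627.3712768554688, 56.91660690307617), (49.040191650390625, 41.7144889831543), 21.31761932373047), 'rn': 343, 'yaw': np.float64(0.36631008063597664)}
```

View pics/top1.png

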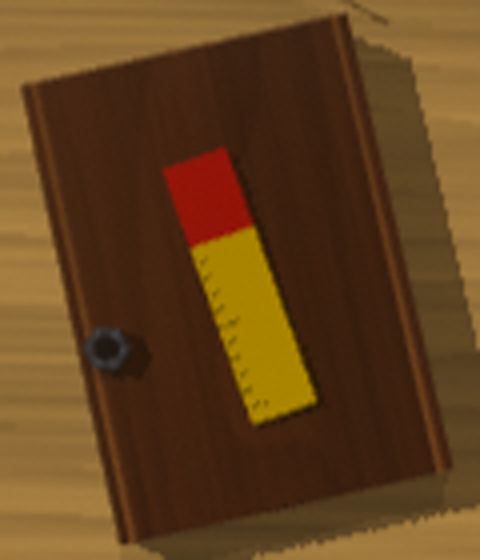

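View pics/scene1.png

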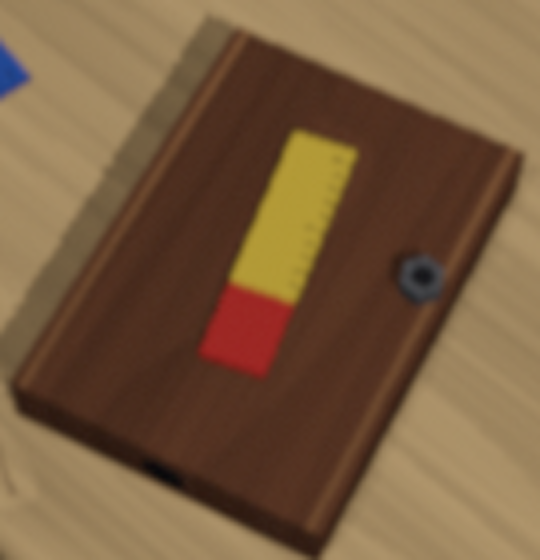

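```bash
python3 - <<'E'
from h import *
from scipy.ndimage import gaussian_filter, map_coordinates
def edge(n,a,b,outward,z=45):
    # sub-pixel gradient peaks along normals of approx edge a-b (world mm)
    im=cv2.cvtColor(viewer.read_camera(n),cv2.COLOR_RGB2GRAY).astype(float); im=gaussian_filter(im,.6)
    a,b=np.array(a),np.array(b); t=(b-a)/np.linalg.norm(b-a); nn=np.array(outward)/np.linalg.norm(outward)
    s=np.arange(-12,12.1,.25); P=[]
    for f in np.linspace(.08,.92,40):
        L=a+(b-a)*f+s[:,None]*nn; uv=proj(n,np.c_[L,np.full(len(s),z)])
        g=np.gradient(map_coordinates(im,[uv[:,1],uv[:,0]],order=3)); P.append(L[np.argmax(g)])
    P=np.float32(P); vx,vy,x,y=cv2.fitLine(P,cv2.DIST_HUBER,0,.01,.01).ravel()
    r=(P-[x,y])@[-vy,vx]; return np.array([x,y]),np.array([vx,vy]),np.std(r)
c=lambda l,u0,v0:[((u+.5)/4-.5+u0,(v+.5)/4-.5+v0) for u,v in l]
W=rays("top",c([(22,87),(345,13),(452,468),(122,545)],190,130),45)
print(W); print([np.linalg.norm(W[i]-W[(i+1)%4]) for i in range(4)])
S=rays("scene",c([(312,530),(15,385),(240,32),(522,155)],205,170),45); print(S)
ctr=W.mean(0)
for n in("top","scene"):
  for i,k in enumerate(("far","right","near","left")):
    a,b=W[i],W[(i+1)%4]; p,d,sd=edge(n,a,b,(a+b)/2-ctr); print(n,k,p,np.arctan2(d[1],d[0]),sd)
E
```

```text
[[688.87072066 168.09968958]
 [737.48063315 -24.05300778]
 [466.89932772 -91.11835817]
 [418.73594354 100.99581267]]
[np.float64(198.20590984075224), np.float64(278.7687286472932), np.float64(198.05950169802318), np.float64(278.34462111984595)]
[[692.14151086 163.30608883]
 [738.5844941  -20.1950485 ]
 [470.34364445 -86.50004142]
 [423.1098168  101.62976075]]
top far [714.5075   69.71474] -1.3272204 0.15992711
top right [612.69324  -51.754906] 0.18728329 3.575218
top near [438.85382   18.899023] -1.3257711 1.7599807
top left [553.47516 135.85081] 0.2417164 0.22992453
scene far [726.28827  69.11915] -1.3230191 1.707719e-05
scene right [623.33716 -52.88282] 0.23353702 4.5261006
scene near [443.79175   11.333782] -1.3252876 0.21514483
scene left [555.9145  140.89386] 0.24212037 0.30268073
```

```bash
cat >> h.py <<'E'
YAW=.2435; N=np.array([np.cos(YAW),np.sin(YAW)]); T=np.array([-N[1],N[0]])
def to(n,t,z):
    "normalised tool shift + turn to reach box-axis coords (world origin), yaw YAW+pi"
    s=monitor.state(); e=s["eef_pos"]; a=s["tcp_rot"]
    from scipy.spatial.transform import Rotation as Ro
    R=Ro.from_euler("xyz",a).as_matrix(); d=np.r_[N*n+T*t,z]-e
    turn=-(YAW+np.pi-a[2]+np.pi)%(2*np.pi)-np.pi
    turn=-(((YAW+np.pi-a[2])+np.pi)%(2*np.pi)-np.pi)
    print("nt",e[:2]@N,e[:2]@T,e[2],"shift",(R.T@d/150).round(4),"turn",round(turn/(np.pi/2),4),"F",s["ft_force"].round(2),"t",s["t"])
E
sed -i '/turn=-(YAW/d' h.py
```

Request:
move_arm(moves=[0,0,0,-0.105,0,0,0,-0.105,0,0,0,-0.105,0,0,0,-0.105], claw=20)

```text
t: 1.1
eef_pos: [252.5, 571.8, 214.7]
tcp_rot: [3.142, 0.0, -2.892]
ft_force: [-0.1, -0.3, -0.6]
opening: 0.637
grip_force: 0.0
```

```bash
python3 -c "
from h import *
to(455,-108,120)"
```

```text
nt 382.85660037849476 494.02647208284367 214.6653739880508 shift [-0.4573 -4.0163  0.631 ] turn 0.0037 F [-0.05 -0.32 -0.59] t 1.1
```

Request:
move_arm(moves=[-0.045,-0.2,0,0,-0.045,-0.4,0,0,-0.045,-0.4,0,0,-0.045,-0.4,0,0,-0.045,-0.4,0,0,-0.045,-0.4,0,0,-0.045,-0.4,0,0,-0.045,-0.4,0,0,-0.045,-0.4,0,0,-0.045,-0.3,0,0])

```text
t: 2.35
eef_pos: [452.5, 47.2, 214.9]
tcp_rot: [-3.141, 0.001, -2.899]
ft_force: [0.4, 0.9, -1.3]
opening: 0.21
grip_force: 0.0
```

```bash
python3 -c "
from h import *
to(455,-108,60)"
```

```text
nt 450.5730976124341 -63.26367438742109 214.8843424078295 shift [-0.029  -0.2981  1.0326] turn -0.0005 F [ 0.36  0.85 -1.29] t 2.35
```

Request:
move_arm(moves=[0,-0.16,0,0,0,-0.155,0,0,0,0,0.2,0,0,0,0.3,0,0,0,0.3,0,0,0,0.2,0,0,0,0,0,0,0,0,0])

```text
t: 3.35
eef_pos: [463.9, 3.6, 65.6]
tcp_rot: [-3.141, 0.001, -2.898]
ft_force: [-1.1, -0.0, 0.4]
opening: 0.21
grip_force: 0.0
```

```bash
python3 -c "
from h import *
to(455,-108,48)
im=viewer.read_camera('top'); cv2.imwrite('pics/t2.png',cv2.resize(im[110:290,170:330,::-1],None,fx=3,fy=3))"
```

```text
nt 451.1077456763861 -108.35597021055376 65.58323314309985 shift [-0.0258  0.0024  0.1172] turn 0.0003 F [-1.07 -0.04  0.4 ] t 3.35
```

View pics/t2.png

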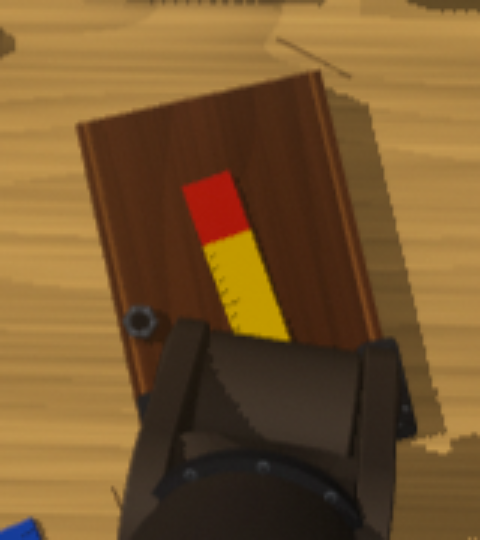

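The gripper hovers behind the ruler, and the red part and the red line (crop about (228,240)) are still visible. I'll descend and feel for the box top.

Request:
move_arm(moves=[0,0,0.06,0,0,0,0.04,0,0,0,0.01,0,0,0,0,0,0,0,0,0])

```text
t: 4.03
eef_pos: [463.5, 3.6, 48.2]
tcp_rot: [3.142, 0.0, -2.898]
ft_force: [0.7, -0.2, 0.1]
opening: 0.208
grip_force: 0.0
```

Request:
move_arm(moves=[0,0,0.007,0,0,0,0,0,0,0,0,0])

```text
t: 4.4
eef_pos: [463.4, 3.7, 47.1]
tcp_rot: [3.142, 0.0, -2.898]
ft_force: [-0.2, 0.2, -1.9]
opening: 0.21
grip_force: 0.0
```

Request:
move_arm(moves=[0,0,0.007,0,0,0,0,0,0,0,0,0])

```text
t: 4.78
eef_pos: [463.4, 3.7, 46.0]
tcp_rot: [3.142, 0.0, -2.898]
ft_force: [-0.5, -0.1, -0.5]
opening: 0.208
grip_force: 0.0
```

Request:
move_arm(moves=[0,0,-0.007,0,-0.03,0,0,0,-0.03,0,0,0,-0.03,0,0,0,-0.03,0,0,0,-0.03,0,0,0,-0.03,0,0,0,-0.03,0,0,0,-0.03,0,0,0,0,0,0,0])

```text
t: 6.02
eef_pos: [498.7, 12.4, 47.1]
tcp_rot: [-3.142, 0.0, -2.898]
ft_force: [-0.2, 1.1, -1.1]
opening: 0.211
grip_force: 0.0
```

```bash
python3 - <<'E'
from h import *
to(590.5,-108,47)
for n,roi in(("top",(190,120,310,270)),("scene",(195,170,340,310))):
    o,im=ruler(n,roi); print(n,o["yaw"],o["y"],o["yn"],o["r"],o["rn"])
E
```

```text
nt 486.9627300900159 -108.17227032592294 47.06542134748521 shift [-0.6902  0.0008  0.0007] turn 0.0004 F [-0.22  1.08 -1.12] t 6.025
top 0.3523210793761539 ((588.4166259765625, 38.366661071777344), (57.38090515136719, 40.35932159423828), 20.29738426208496) 359 ((640.7044067382812, 57.590843200683594), (48.44191360473633, 39.676395416259766), 19.640769958496094) 351
scene 0.3467114223988521 ((564.5316772460938, 29.524974822998047), (110.89607238769531, 43.27394485473633), 19.920562744140625) 744 ((644.1566772460938, 58.29397964477539), (49.075313568115234, 42.935359954833984), 19.420665740966797) 363
```

Request:
move_arm(moves=[-0.03,0,0,0,-0.03,0,0,0,-0.03,0,0,0,-0.03,0,0,0,-0.03,0,0,0,-0.03,0,0,0,-0.03,0,0,0,-0.03,0,0,0,-0.03,0,0,0,0,0,0,0])

```text
t: 7.38
eef_pos: [538.0, 22.2, 47.0]
tcp_rot: [-3.142, 0.0, -2.898]
ft_force: [-0.2, 0.1, -0.6]
opening: 0.212
grip_force: 0.0
```

```bash
cat > look.py <<'E'
from h import *
to(590.5,-108,47)
for n,roi in(("top",(190,90,310,270)),("scene",(180,170,340,320))):
    o,im=ruler(n,roi); a=np.deg2rad(o["r"][2]); d=np.array([np.cos(o["yaw"]),np.sin(o["yaw"])])
    rc=np.array(o["r"][0]); print(n,"yaw",o["yaw"],a,o["y"][1:],o["r"][1:],"red nt",rc@N,rc@T,"line n",(rc-25*d)@N)
E
python3 look.py
```

```text
nt 527.460489230261 -108.16451438679721 47.047515989922545 shift [-0.4203  0.0009  0.0005] turn 0.0003 F [-0.2   0.09 -0.62] t 7.375
top yaw 0.29608705528741225 0.27830607635438087 ((40.90910720825195, 40.286781311035156), 16.94451141357422) ((48.540348052978516, 40.49027633666992), 15.94576358795166) red nt 675.6739356282519 -106.27082560028565 line n 650.7084951427126
scene yaw 0.29461339027139444 0.30059362210882007 ((110.7717514038086, 43.5030632019043), 16.813053131103516) ((49.270721435546875, 42.617713928222656), 17.222745895385742) red nt 679.0215092366614 -106.12458636835079 line n 654.0541593606275
```

Request:
move_arm(moves=[-0.04,0,0,0,-0.04,0,0,0,-0.04,0,0,0,-0.04,0,0,0,-0.04,0,0,0,-0.04,0,0,0,-0.04,0,0,0,-0.04,0,0,0,-0.02,0,0,0,0,0,0,0])

```text
t: 8.72
eef_pos: [587.3, 34.5, 47.0]
tcp_rot: [3.142, 0.0, -2.898]
ft_force: [-1.4, 0.0, -0.3]
opening: 0.212
grip_force: 0.0
```

```bash
python3 look.py
```

```text
nt 578.2887468110385 -108.13145675959363 47.040607208757045 shift [-0.0814  0.0008  0.0003] turn 0.0003 F [-1.39  0.02 -0.33] t 8.725
top yaw 0.2433930558118023 0.24105040014071946 ((19.323772430419922, 40.43871307373047), 1.0580170154571533) ((46.93619918823242, 39.74513626098633), 13.81117057800293) red nt 725.142276541486 -112.75887833595164 line n 700.1422766844494
scene yaw 0.24380897571688623 0.24552302938869622 ((110.91839599609375, 43.990577697753906), 14.091683387756348) ((46.17961883544922, 42.85986328125), 14.06743335723877) red nt 727.3838771059231 -113.10520091904154 line n 702.3838782992482
```

Request:
move_arm(moves=[-0.015,0,0,0,-0.015,0,0,0,-0.015,0,0,0,-0.01,0,0,0,0,0,0,0,0,0,0,0])

```text
t: 9.57
eef_pos: [595.2, 36.5, 47.1]
tcp_rot: [3.142, 0.0, -2.898]
ft_force: [0.1, -0.4, 0.4]
opening: 0.21
grip_force: 0.0
```

```bash
python3 look.py; python3 - <<'E'
from h import *
from scipy.ndimage import map_coordinates
# yellow/red transition (green channel) along ruler axis, and box edge profiles, per camera
for n in("top","scene"):
    im=viewer.read_camera(n).astype(float)
    s=np.arange(690,730,.25)
    def prof(t,z,ch):
        L=s[:,None]*N+t*T; uv=proj(n,np.c_[L,np.full(len(s),z)]); return map_coordinates(ch,[uv[:,1],uv[:,0]],order=1)
    q=[s[np.argmin(np.gradient(cv2.GaussianBlur(prof(t,51,im[...,1])[None],(0,0),4)[0]))] for t in np.arange(-124,-99,2)]
    print(n,"red line",np.median(q),np.std(q))
    g=im.mean(2); ts=[t for t in np.r_[np.arange(-185,-145,2),np.arange(-80,-25,2)]]
    p=np.mean([prof(t,45,g) for t in ts],0); print(" edge prof",p[::8].round(0))
crop=viewer.read_camera("scene")[210:310,185:325,::-1]
cv2.imwrite("pics/s3.png",cv2.resize(crop,None,fx=5,fy=5,interpolation=cv2.INTER_CUBIC))
E
```

```text
nt 586.389193742649 -108.09156502461516 47.100541303567816 shift [-0.0274  0.0006  0.0007] turn 0.0003 F [ 0.14 -0.41  0.37] t 9.575
top yaw 0.2623592949156503 0.2398760626132922 ((17.086244583129883, 39.59735870361328), 12.577847480773926) ((47.276119232177734, 38.48500442504883), 13.74388599395752) red nt 732.9531708808053 -113.21164631768373 line n 707.9576166615915
scene yaw 0.24575454997121196 0.23813370611486467 ((110.8417739868164, 43.8369026184082), 14.091924667358398) ((45.7307014465332, 42.41233825683594), 13.64405632019043) red nt 735.819804795801 -113.00167983501252 line n 710.8198683332188
top red line 708.0 0.3535533905932738
 edge prof [ 51.  51.  51.  51.  51.  51.  51.  51.  51.  56.  71.  88.  95.  99.
 108. 119. 129. 134. 136. 136.]
scene red line 710.5 0.30162282964150233
 edge prof [ 62.  62.  62.  62.  62.  62.  62.  62.  62.  61.  57.  51.  44.  39.
  38.  37.  38.  51.  80. 112.]
```

View pics/s3.png

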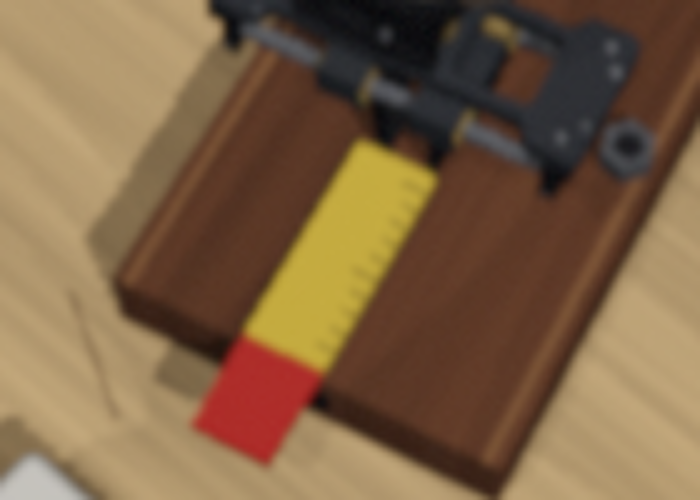

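The scene crop shows the ruler square to the edge, with the red line about 2 mm short of it in both cameras. One more nudge, then I'll back off and raise.

Request:
move_arm(moves=[-0.0065,0,0,0,-0.0065,0,0,0,0,0,0,0,0,0,0,0,0.03,0,0,0,0.03,0,0,0,0,0,-0.1,0,0,0,-0.1,0,0,0,0,0])

```text
t: 10.95
eef_pos: [589.2, 34.7, 78.9]
tcp_rot: [-3.141, 0.003, -2.898]
ft_force: [0.9, 0.4, 0.2]
opening: 0.21
grip_force: 0.0
```

Request:
move_arm(moves=[-0.1,-0.015,0,0,-0.2,-0.015,0,0,-0.2,0,0,0,-0.05,0,0,0,0,0,0,0,0,0,0,0], claw=0)

```text
t: 11.7
eef_pos: [668.5, 50.1, 77.0]
tcp_rot: [3.141, -0.001, -2.898]
ft_force: [0.1, 0.2, -0.3]
opening: 0.01
grip_force: 0.0
```

```bash
python3 - <<'E'
from h import *
from scipy.ndimage import map_coordinates
to(655,-113,53)
im=viewer.read_camera("scene").astype(float); s=np.arange(695,730,.25)
q=[]
for t in np.arange(-128,-97,2):
    uv=proj("scene",np.c_[s[:,None]*N+t*T,np.full(len(s),51)]); p=map_coordinates(im[...,1],[uv[:,1],uv[:,0]],order=1)
    q.append(s[np.argmin(np.gradient(cv2.GaussianBlur(p[None],(0,0),4)[0]))])
print(q)
E
```

```text
nt 660.8641818658044 -112.50757013485509 77.01831716436304 shift [ 0.039  -0.0033  0.1602] turn 0.0002 F [ 0.06  0.22 -0.27] t 11.7
[np.float64(712.5), np.float64(712.25), np.float64(712.25), np.float64(712.5), np.float64(712.0), np.float64(712.5), np.float64(712.25), np.float64(712.0), np.float64(712.5), np.float64(712.25), np.float64(712.5), np.float64(712.5), np.float64(712.25), np.float64(712.5), np.float64(712.25), np.float64(712.25)]
```

Request:
move_arm(moves=[0,0,0.07,0,0,0,0.06,0,0,0,0.02,0,0,0,0.005,0,0,0,0,0,0,0,0,0])

```text
t: 12.5
eef_pos: [669.6, 50.3, 54.1]
tcp_rot: [-3.142, 0.0, -2.898]
ft_force: [-0.2, 0.2, 0.2]
opening: 0.002
grip_force: 0.0
```

Request:
move_arm(moves=[0,0,0.004,0,0,0,0.004,0,0,0,0,0,0,0,0,0])

```text
t: 13.0
eef_pos: [669.5, 50.3, 52.7]
tcp_rot: [3.142, 0.0, -2.898]
ft_force: [0.3, 0.0, -0.6]
opening: 0.006
grip_force: 0.0
```

Request:
move_arm(moves=[0,0,0.004,0,0,0,0,0,0,0,0,0])

```text
t: 13.38
eef_pos: [669.4, 50.3, 52.1]
tcp_rot: [3.142, 0.0, -2.898]
ft_force: [-0.0, 0.0, 0.2]
opening: 0.006
grip_force: 0.0
```

Request:
move_arm(moves=[0,0,0.004,0,0,0,0,0,0,0,0,0])

```text
t: 13.75
eef_pos: [669.4, 50.3, 51.4]
tcp_rot: [3.142, -0.0, -2.898]
ft_force: [0.3, 0.7, 0.3]
opening: 0.004
grip_force: 0.0
```

Request:
move_arm(moves=[0,0,0.003,0,0,0,0,0,0,0,0,0])

```text
t: 14.12
eef_pos: [669.5, 50.3, 51.4]
tcp_rot: [-3.142, 0.0, -2.898]
ft_force: [-1.5, -0.4, 5.7]
opening: 0.004
grip_force: 2.8
```

Request:
move_arm(moves=[0,0,0.002,0,0,0,0,0,0,0,0,0])

```text
t: 14.5
eef_pos: [669.5, 50.3, 51.4]
tcp_rot: [-3.142, 0.0, -2.898]
ft_force: [-3.3, -0.9, 8.6]
opening: 0.005
grip_force: 4.0
```

Request:
move_arm(moves=[0,0,0.002,0,0,0,0,0,0,0,0,0,0,0,0,0,0,0,0,0])

```text
t: 15.12
eef_pos: [669.5, 50.3, 51.3]
tcp_rot: [-3.141, 0.001, -2.898]
ft_force: [-4.4, -0.1, 10.5]
opening: 0.004
grip_force: 5.3
```

```bash
python3 - <<'E'
from h import *
from scipy.ndimage import map_coordinates
im=viewer.read_camera("scene"); s=np.arange(695,730,.25)
q=[]
for t in np.arange(-128,-97,3):
    uv=proj("scene",np.c_[s[:,None]*N+t*T,np.full(len(s),51)]); p=map_coordinates(im[...,1].astype(float),[uv[:,1],uv[:,0]],order=1)
    q.append(s[np.argmin(np.gradient(cv2.GaussianBlur(p[None],(0,0),4)[0]))])
print(np.mean(q),q[0],q[-1])
for _ in range(3):
    viewer.read_camera("top"); print(monitor.state()["ft_force"])
cv2.imwrite("pics/s4.png",cv2.resize(im[210:310,185:325,::-1],None,fx=5,fy=5,interpolation=cv2.INTER_CUBIC))
E
```

```text
712.2954545454545 712.5 712.25
[-3.85073674  0.28441822 10.15392168]
[-3.00974265 -0.7200787  10.51924117]
[-2.97641837  0.57028189  9.69839237]
```

View pics/s4.png

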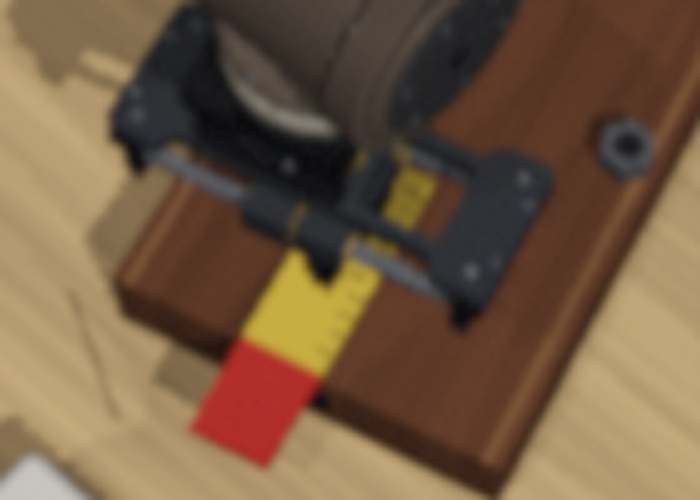

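The picture shows the ruler square to the edge, with the red line at the far edge (crop about (243,340) to (320,378)). The fingertip is pressing it with about 10 N and nothing is moving, so I'm handing in.

```bash
python3 -c "
from cell import order
print(order.job_done())"
```

```text
the job is handed in; nothing more can be done
None
```

The job is handed in: the ruler lies square to the far edge, its red line within about 1 mm of that edge by camera, and a fingertip is holding it down with about 10 N (the hand-in gave no verdict).

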